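# Set the conveyor's diverter gate with its perforated stay

## Task

The diverter gate of the bench conveyor is sprung shut and its perforated stay bar is parked to one side. Take the bar by its upright fin, draw the gate open against its spring, and drop the second hole from the fin over the peg on the near fence so that the bar lies flat on the fence and holds the gate open; then let go. Feel for the peg gently rather than forcing the bar down, and leave the parts on the belt and the things on the bench alone.

Things in the scene. Friction and masses are not known exactly. Their poses are not given: they have to be found in the camera images.
- rig: Bench conveyor, fixed in a run, 500 mm long along its y axis. Origin on the table under the middle of the near fence (robot's side); x points across the belt away from the robot, z up. Near fence: aluminium bar, x from -20 to 20 mm, flat top 120 mm above the table. Behind it the belt (top at 80 mm) and the far fence (x = 212 mm, top at 110 mm).
- peg_place (a point): Middle of a short slot in the near fence's flat top, at the level of that top; axes as the rig's. A plain steel peg, 11 mm diameter, 16 mm tall, flat tip with 1 mm chamfer, stands clamped in the slot: its y is 0 here, but its x is anywhere from -11 to +11 mm, constant in a run and not measured. Find it by eye or by feel.
- gate (a joint): Angle of the diverter gate: 0 = shut (along the far fence), grows as it swings towards the near fence, stop at 0.8 rad. A spring closes it: 0.38 N m at 0, 0.72 N m at 0.28 rad. Upright hinge axis at x = 185, y = 157 mm in the rig's frame; the gate points from there to the rig's -y when shut.
- gate_pin (a point): Foot of the gate's upright pin, 160 mm from the hinge axis, on a lug level with the near fence's top. The pin is polished and greased (so is the peg), has 8 mm diameter, is 40 mm tall and has a cap of 18 mm diameter that keeps the stay on it.
- stay_eye (a point): Centre of the stay's eye (11 mm hole) at the bar's underside, loose on the gate's pin, which it never leaves. Stay: loose steel bar 238 x 24 x 6 mm, 0.2 to 0.32 kg; x axis along the bar, which extends to -x from here, z up. 13 mm holes at x = -72, -104, -136, -168 mm; fin at -205 mm. At the start it lies flat on the lug and near fence, swung 0.25 to 0.5 rad to the rig's +y.
- stay_hole (a point): Centre of the wanted hole of the stay, the second from the fin, 136 mm from the eye, 13 mm diameter, at the bar's underside.
- stay_fin (a point): Centre of the upright fin, the handle near the stay's free end: a steel plate 32 mm long along the bar, 10 mm thick across it, rising from the bar's top (6 mm above its underside) to 43 mm above the underside; this point is 24 mm above the underside. Axes as the bar's.
- slug: aluminium slug, 32 mm diameter, 26 mm tall, on the belt; bystander
- cap_part: black round cap with a neck, 36 mm diameter, 28 mm tall, on the belt; bystander
- white_block: white plastic block 34 x 30 x 26 mm, on the belt; bystander
- parts_tray: open grey tray 160 x 120 x 35 mm on the table; bystander
- wrench: spanner lying on the table; bystander
- driver: screwdriver lying on the table; bystander
- relay: white relay housing 70 x 45 x 60 mm on the table; bystander

How it is judged (in metres and radians):
On the way:
1. the gate is drawn open while the stay is lifted clear of the fence (value of joint gate above 0.17 rad and z of stay_hole in the frame of peg_place above 0.01 m), for 0.1 s.
At the end, for the whole second after the job is handed in: The second hole from the fin sits over the peg (hole within 16 mm of the slot's middle, which only this hole can be), the bar lies flat on the fence (hole within 3 mm and eye within 6 mm of the fence-top level), the gate stands open at 0.205 to 0.43 rad held by the stay, and all is at rest (horizontal distance between stay_hole and peg_place below 0.016 m and z of stay_hole in the frame of peg_place below 0.003 m and z of stay_eye in the frame of peg_place below 0.006 m and value of joint gate between 0.205 and 0.43 rad and velocity of joint gate between -0.05 and 0.05 rad/s); the robot touches nothing.
It fails at once if the stay is forced against the conveyor, its gate or its peg with more than 30 N (contact force between stay and rig above 30 N).
It fails at once if a bystander on the belt or the bench is shifted by more than 20 mm (distance of any of slug, cap_part, white_block, parts_tray, wrench, driver, relay from where it was at the start of the episode above 0.02 m).
It also fails if it takes over 72 s, if anything falls off the work surface, if the arm or the gripper's body presses on something with over 40 N, if the wrist force passes 120 N, or if a joint passes its speed limit or range.

## Robot

A 7-joint arm with a two-finger parallel gripper is mounted at the origin on the work surface. World frame = base frame: x ahead of the robot, y to its left, z up, the work surface at z = 0. Lengths are in mm, angles in rad, forces in N, time in s.
With the tool pointing down it reaches from about 350 to 900 mm from the base axis. Payload 19.9 kg.
Tool frame: the origin (TCP) lies midway between the tips of the shut fingers; the grasp point (between the pads) lies 19 mm behind it; z points along the fingers, y is the line along which they close (so a half turn about z gives the same grasp; the last joint's range is limited). The gripper opens to 94 mm and grips with 3 to 60 N. Pads are 16 mm wide; open, the fingers measure 119 mm over their backs; the gripper's body (75 mm by 177 mm) begins 78 mm behind the grasp point.
Start: joints at [-1.173, 0.417, -0.01, 1.614, 0.005, 1.111, -0.053], TCP at [266.086, 565.506, 205.425] pointing down, gripper open.
Joint ranges: [-2.81, 2.81], [-0.39, 2.02], [-1.27, 1.25], [0.06, 2.57], [-1.19, 4.33], [0.19, 2], [-2.82, 2.82]. Speed limits (rad/s): [1.89, 1.89, 2.39, 2.39, 3.01, 3.01, 3.01].

## Interface

Orientations are given as a rotation vector (axis times angle).
In Python, from bench import get_obs, optics, arm gives the robot as it stands.
- The arm moves only by the tool drive_tool, never from a script. Its argument "targets" is a list of rows, each a list of 4 numbers: the shift along the tool's x, y, z in mm, then the turn about the tool's z in rad. In form: [[dx, dy, dz, twist], ...]. A call has 1 to 10 rows; each row shifts and turns the commanded pose from where the row before left it, along the tool's axes as they then stand; what a row does not reach is not made up. A row lasts 1/12 s, in which the tool goes at most 41.7 mm and 7.16 degrees, less where a joint would pass 70% of its speed; a pose out of reach is approached as far as the arm can. A call with a gripper value outside its range is refused whole. "gripper" is the closure, from 0 (fully open) to 1 (shut), set as the call begins (left out, the last holds). The fingers move at their own pace and stop on an object; "grip_force" is the grip in N (left out, the last holds). Time passes only in rows, so rows that do not move let the fingers close. It gives the time, the measured TCP pose, the force, the opening and the grip force at its end, in the units of the state.
- get_obs(): the state, without advancing time (a new reading comes with each control period).
- optics.get_image(name): name is "side" or "top" or "wrist"; returns the picture (420x560x3 uint8, red, green, blue); there is no depth.
- optics.camera_params(name): a dict with "vertical_fov" (degrees; the focal length in pixels is half the picture's height over the tangent of half this angle, whatever the lens; pixels are square), "cx", "cy" (the principal point, pixels), "R" (3x3) and "t" (3): a world point X has camera coordinates R X + t; the wrist camera has in their place "tool_from_camera" (4x4, takes a point from camera to tool coordinates, whose origin is the TCP and whose axes are the flange's). Camera axes: x right, y down, z forward; pixel columns grow to the right and rows downward; lengths in mm; the calibration is good to about 2 mm. A picture is of the moment at which its call begins: read the wrist's pose just before it. camera_params takes no time and is no camera call.
- arm.sign_off(): hands the job in; it is judged then, once.
The state is a dict: "clock": time; "joints": joint angles; "qd": joint speeds; "tau": joint torques, N m; "ee_pos": TCP position; "eef_rot": TCP orientation; "force": force on the tool from outside, world axes, zero at the start; "moment": the same for the moment, N m; "grip_width": opening from 0.0 (shut) to 1.0 (fully open); "grip_force": force on a finger pad.
Only numpy, scipy, OpenCV 4.12 (cv2) and the standard library are available. Lean on these libraries where they do the work, as an engineer would, in place of code of your own. Each camera call takes 0.05 s, during which the arm holds its last target. There are 200 camera calls.

## Working session

There is one attempt and no reset: what is moved stays moved. The work goes in short steps, Python scripts to look and compute and a tool call to move; the robot and the scene stay as the last step left them, time stands still between calls to the robot, and variables do not carry over. Pictures are saved under pics/ and viewed, at most 10 in all, crops included, and the job is handed in when it is done.

Besides the shell and the picture viewer there is one more tool, called by a JSON object that holds its "api" and its "payload". drive_tool: Moves the arm, as the interface text tells. Its arguments: {"type":"object","properties":{"targets":{"type":"array"},"gripper":{"type":"number"},"grip_force":{"type":"number"}},"required":["targets"]}

```bash
mkdir -p pics; ls; python3 - <<'E'
from bench import get_obs, optics, arm
import cv2,numpy as np
o=get_obs();print(o)
for n in ["side","top","wrist"]:
    im=optics.get_image(n);cv2.imwrite(f"pics/{n}0.png",im[:,:,::-1])
    print(n,optics.camera_params(n))
E
```

```text
pics
{'clock': 0.0, 'joints': array([-1.17246022,  0.41792999, -0.01031531,  1.61420162,  0.00466291,
        1.11068598, -0.0529616 ]), 'qd': array([ 1.04333362e-03, -7.81931082e-04, -3.79961346e-04, -9.30573766e-04,
       -2.17543728e-05, -4.50922084e-04, -1.10986698e-04]), 'tau': array([ 2.42006390e-03, -8.51268339e+01,  6.40497040e-01, -4.25991940e+01,
       -4.86641214e-02,  1.87266368e-02,  1.37092779e-04]), 'ee_pos': array([265.94980476, 565.16476295, 204.841132  ]), 'eef_rot': array([-6.85227662e-01, -3.06573670e+00,  1.85703073e-03]), 'force': array([-0.58159139, -0.39892046,  0.048168  ]), 'moment': array([-0.0710454 ,  0.00568079,  0.02873294]), 'grip_force': 0.0, 'grip_width': 0.9993698017486233}
side {'vertical_fov': 52.64483538361867, 'cx': 274.4051004684236, 'cy': 205.33019823376299, 'R': array([[ 0.75511634, -0.65532541,  0.01865275],
       [-0.43758898, -0.5250017 , -0.72999253],
       [ 0.48817538,  0.54306705, -0.68320054]]), 't': array([-404.28698538,  341.51056759,  943.59988632])}
top {'vertical_fov': 56.99518650620587, 'cx': 276.83201683310455, 'cy': 201.56742051689008, 'R': array([[-5.73802365e-02, -9.98351963e-01, -9.30488300e-04],
       [-9.77837583e-01,  5.63890957e-02, -2.01628199e-01],
       [ 2.01348378e-01, -1.06596073e-02, -9.79461691e-01]]), 't': array([  50.67932283,  545.85230401, 1340.57444978])}
wrist {'vertical_fov': 62.40501997626815, 'cx': 279.6504902582389, 'cy': 214.0235315249951, 'tool_from_camera': array([[ 1.09432722e-03, -9.67340889e-01, -2.53476641e-01,
         7.38452387e+01],
       [ 9.99999352e-01,  1.13799294e-03, -2.56456988e-05,
        -1.48575470e-01],
       [ 3.13262760e-04, -2.53476448e-01,  9.67341507e-01,
        -1.79580089e+02],
       [ 0.00000000e+00,  0.00000000e+00,  0.00000000e+00,
         1.00000000e+00]])}
```

View pics/top0.png

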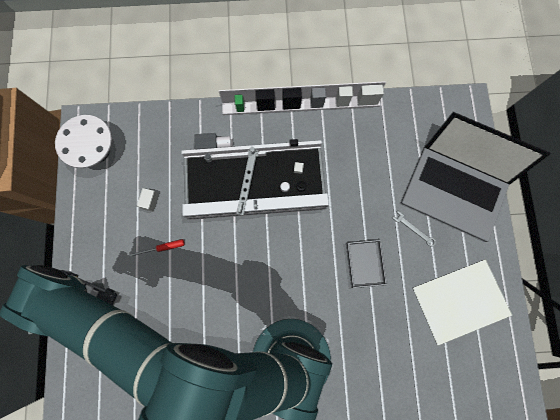

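View pics/side0.png

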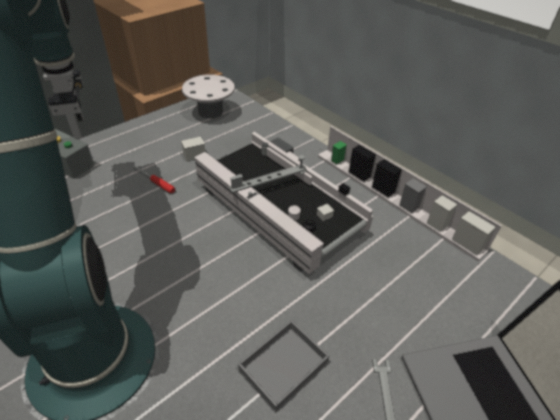

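The top view shows the rig, with its near fence from about (183,211) to (328,200). The stay runs from the pin at (252,152) to the fin at (241,208). I'll enlarge it next.

```bash
cat > h.py <<'E'
import numpy as np, cv2
from bench import get_obs, optics, arm
from scipy.spatial.transform import Rotation as Ro
def ray(name,uv,obs=None,shape=(420,560)):
    p=optics.camera_params(name); f=shape[0]/2/np.tan(np.radians(p['vertical_fov'])/2)
    d=np.array([(uv[0]-p['cx'])/f,(uv[1]-p['cy'])/f,1.])
    if name=='wrist':
        R=Ro.from_rotvec(obs['eef_rot']).as_matrix();T=p['tool_from_camera']
        return R@T[:3,3]+obs['ee_pos'], R@T[:3,:3]@d
    R=np.array(p['R']);return -R.T@np.array(p['t']), R.T@d
def onz(name,uv,z,obs=None):
    o,d=ray(name,uv,obs); return o+d*(z-o[2])/d[2]
def proj(name,X,obs=None):
    p=optics.camera_params(name); f=210/np.tan(np.radians(p['vertical_fov'])/2)
    if name=='wrist':
        R=Ro.from_rotvec(obs['eef_rot']).as_matrix();T=p['tool_from_camera']
        c=T[:3,:3].T@(R.T@(np.array(X)-obs['ee_pos'])-T[:3,3])
    else: c=np.array(p['R'])@X+p['t']
    return c[:2]/c[2]*f+[p['cx'],p['cy']]
E
python3 - <<'E'
from h import *
im=cv2.imread('pics/top0.png')
cv2.imwrite('pics/topc.png',cv2.resize(im[130:220,175:335],None,fx=5,fy=5,interpolation=cv2.INTER_CUBIC))
for n,uv,z in [('nl',(183,216),120),('nr',(328,206),120),('nlb',(183,206),120),('nrb',(327,195),120),('pin',(252,152),145),('fin',(241,208),150)]: print(n,onz('top',uv,z).round(1))
E
```

```text
nl [502.8 342.6 120. ]
nr [ 509.  -154.5  120. ]
nlb [537.7 342.3 120. ]
nrb [ 547.8 -154.3  120. ]
pin [709.5  96.  145. ]
fin [513.4 141.3 150. ]
```

View pics/topc.png

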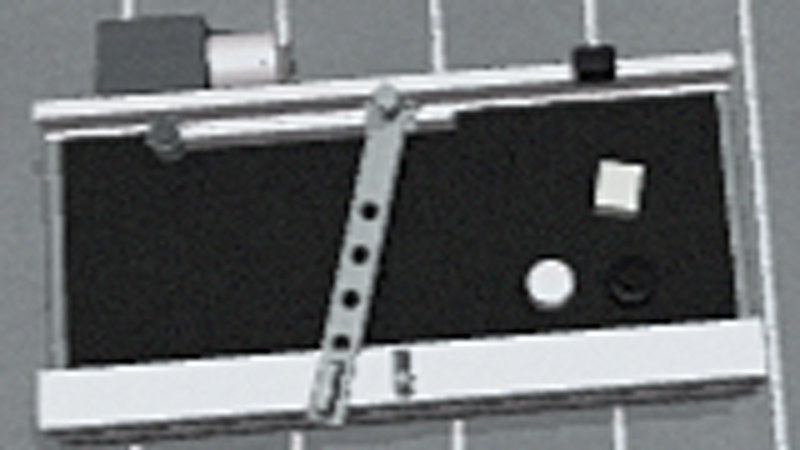

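The enlarged view shows the pin cap at about (252.6,150), holes from (249,172) to (243.2,198.4), the fin at about (241,208), and the slot with the peg at about (255.6,204.4). Next I'll work out a rough layout and move the wrist camera over it.

```bash
cat >> h.py <<'E'
def plan(target,xdir=None,o=None):
    """deltas in tool axes: first translate (current axes), then twist so that tool x -> xdir (mod pi)"""
    o=o or get_obs(); R=Ro.from_rotvec(o['eef_rot']).as_matrix()
    d=R.T@(np.array(target)-o['ee_pos'])
    tw=0
    if xdir is not None:
        v=R.T@np.array([*xdir,0.]); tw=np.arctan2(v[1],v[0])
    print('pos',o['ee_pos'].round(1),'x',R[:,0].round(3),'z',R[:,2].round(3),'| d',d.round(1),'twist',round(tw,3),'alt',round((tw+np.pi+np.pi)%(2*np.pi)-np.pi,3),'j7',o['joints'][6].round(2))
    return d,tw
E
python3 - <<'E'
from h import *
c=lambda u,v:(175+u/5-.4,130+v/5-.4)
P={}
for n,uv,z in [('lb',(40,370),120),('lf',(40,430),120),('rb',(763,320),120),('rf',(765,378),120),('cap',(388,98),163),('h1',(370,210),126),('h4',(341,342),126),('fintop',(333,370),163),('slot',(403,372),120)]:
    P[n]=onz('top',c(*uv),z); print(n,P[n].round(1))
b=P['h1']-P['h4'];b/=np.linalg.norm(b);print('bar',b)
m=(P['lb']+P['lf']+P['rb']+P['rf'])/4;print('mid',m)
fin=P['h4']-b*37; print('fin est',fin)
R=None
plan([fin[0],fin[1],330],b[:2])
E
```

```text
lb [546.2 343.6 120. ]
lf [504.3 344.  120. ]
rb [ 552.7 -155.4  120. ]
rf [ 511.9 -153.3  120. ]
cap [713.3  94.  163. ]
h1 [645.3 112.  126. ]
h4 [552.6 135.8 126. ]
fintop [525.7 139.  163. ]
slot [530.4  94.6 120. ]
bar [ 0.96842066 -0.24932193  0.        ]
mid [528.75351348  94.73679201 120.        ]
fin est [516.75976672 145.05195659 126.        ]
pos [266.  565.3 205. ] x [-0.905  0.426 -0.   ] z [-0.    -0.001 -1.   ] | d [-405.8 -273.6 -124.8] twist 2.954 alt -0.188 j7 -0.05
```

{"api": "drive_tool", "payload": {"targets": [[-25, -17, -15, 0], [-25, -17, -15, 0], [-25, -17, -15, 0], [-25, -17, -15, 0], [-25, -17, -15, 0], [-25, -17, -15, 0], [-25, -17, -5, -0.05], [-25, -17, 0, -0.05], [-25, -17, 0, -0.05], [-25, -17, 0, -0.04]]}}

```text
clock: 0.98
ee_pos: [427.9, 308.9, 300.6]
eef_rot: [0.387, 3.118, 0.0]
force: [0.7, -0.0, -0.7]
grip_width: 0.999
grip_force: 0.0
```

{"api": "drive_tool", "payload": {"targets": [[-25, -17, 0, 0], [-25, -17, 0, 0], [-25, -17, 0, 0], [-25, -17, 0, 0], [0, 0, 0, 0], [0, 0, 0, 0]]}}

```text
clock: 1.48
ee_pos: [508.2, 218.3, 300.2]
eef_rot: [-0.396, -3.116, 0.001]
force: [-0.7, 0.6, -0.4]
grip_width: 0.997
grip_force: 0.0
```

```bash
python3 - <<'E'
from h import *
plan([517,145,300],[-.968,.25])
o=get_obs();im=optics.get_image('wrist');cv2.imwrite('pics/w1.png',im[:,:,::-1]);np.save('w1.npy',o,allow_pickle=True);print(o['clock'])
for X in ([529,95,120],[714,92,120],[517,145,163]):print(proj('wrist',X,o))
E
```

```text
pos [508.2 218.3 300.2] x [-0.968  0.25   0.   ] z [-0.    -0.001 -1.   ] | d [-26.8 -68.8   0.2] twist 0.0 alt -3.141 j7 0.9
1.4833
[175.53159152 240.91167907]
[221.84264404 379.95999175]
[207.9775952  231.85171403]
```

View pics/w1.png

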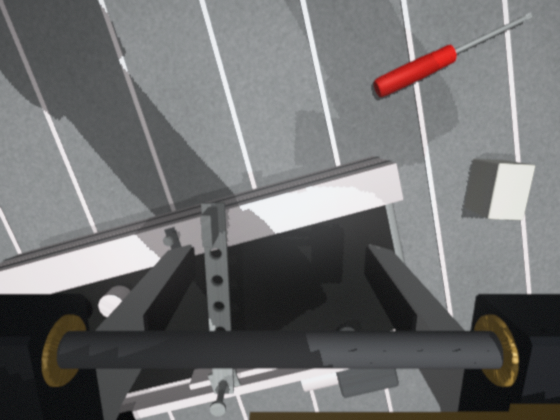

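The wrist view shows the fin top at about (212,215), the peg at about (172,237), the holes at (216,254), (217,280) and (218,306), and the pin cap at (218,408). I'll centre over it for a better look.

{"api": "drive_tool", "payload": {"targets": [[0, -25, 0, 0], [0, -25, 0, 0], [0, -12, 0, 0], [0, 0, 0, 0], [0, 0, 0, 0]]}}

```text
clock: 1.95
ee_pos: [491.9, 160.5, 300.8]
eef_rot: [0.39, 3.117, 0.001]
force: [1.0, -0.1, 0.4]
grip_width: 1.004
grip_force: 0.0
```

```bash
python3 - <<'E'
from h import *
plan([517,145,300],[-.968,.25])
o=get_obs();im=optics.get_image('wrist');np.save('w2.npy',o,allow_pickle=True)
cv2.imwrite('pics/w2.png',im[:,:,::-1])
cv2.imwrite('pics/w2c.png',cv2.resize(im[170:370,180:380,::-1],None,fx=3,fy=3,interpolation=cv2.INTER_CUBIC))
for X in ([529,95,120],[714,92,120],[517,145,163]):print(proj('wrist',X,o))
E
```

```text
pos [491.9 160.5 300.8] x [-0.969  0.247 -0.   ] z [ 0.     0.001 -1.   ] | d [-28.1  -8.8   0.8] twist 0.004 alt -3.138 j7 0.98
[230.08325973 241.75813822]
[269.99410002 380.49786932]
[270.43008202 232.98925083]
```

View pics/w2c.png

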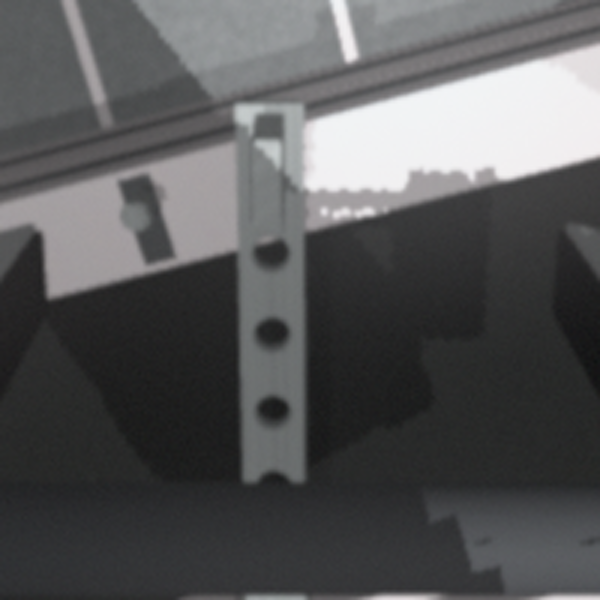

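The crop shows the peg tip at full-frame (225,241.7), the slot centre at (229,243), the fin's top-face centre at (269.3,233), and hole centres at (270,253.5), (270,280.7) and (270.3,306).

```bash
python3 - <<'E'
from h import *
o=np.load('w2.npy',allow_pickle=True).item()
c=lambda u,v:(180+u/3-.33,170+v/3-.33)
W=lambda u,v,z:onz('wrist',c(u,v),z,o)
for n,a in dict(slot=(147.5,219,120),peg=(135,215,136),fintop=(268,189,163),h4=(271,252,125),h3=(271.5,331,125),h2=(272.5,408,125),s1=(134,178,120),s2=(161,260,120),barend=(270,103,126)).items(): print(n,W(*a).round(1))
b=W(272.5,408,125)-W(271,252,125);print(b,np.linalg.norm(b), b/np.linalg.norm(b))
# fence front edge / back edge at z=120
e=W(300,225,120)-W(50,298,120);print('back edge dir',e/np.linalg.norm(e),W(50,298,120),W(600,158,120),W(600,40,120),W(0,205,120))
E
```

```text
slot [529.7  93.4 120. ]
peg [522.3  93.3 136. ]
fintop [516.4 143.8 163. ]
h4 [551.4 134.6 125. ]
h3 [581.7 126.8 125. ]
h2 [612.6 119.2 125. ]
s1 [513.4  93.1 120. ]
s2 [546.3  93.7 120. ]
barend [497.2 148.4 126. ]
[ 61.18520387 -15.37207674   0.        ] 63.08668572433735 [ 0.96985922 -0.24366594  0.        ]
back edge dir [-5.14530472e-02  9.98675415e-01  1.16293137e-15] [550.67830824  49.28462507 120.        ] [547.44281394 258.0057901  120.        ] [505.02471779 265.50853186 120.        ] [511.2817758   42.75611817 120.        ]
```

```bash
python3 - <<'E'
from h import *
plan([516,143.7,130],[-.97,.244])
E
```

```text
pos [492.  161.  300.6] x [-0.969  0.246 -0.   ] z [ 0.  0. -1.] | d [-27.5 -11.  170.6] twist -0.002 alt 3.14 j7 0.98
```

{"api": "drive_tool", "payload": {"targets": [[-14, -5, 20, 0], [-13.5, -6, 20, 0], [0, 0, 20, 0], [0, 0, 20, 0], [0, 0, 20, 0], [0, 0, 10, 0], [0, 0, 0, 0], [0, 0, 0, 0]], "gripper": 0.6}}

```text
clock: 2.67
ee_pos: [516.2, 142.9, 190.7]
eef_rot: [-0.39, -3.117, 0.0]
force: [0.5, 0.3, -0.1]
grip_width: 0.468
grip_force: 0.0
```

{"api": "drive_tool", "payload": {"targets": [[0, 0, 15, 0], [0, 0, 15, 0], [0, 0, 10, 0], [0, 0, 10, 0], [0, 0, 10, 0], [0, 0, 0, 0], [0, 0, 0, 0], [0, 0, 0, 0]]}}

```text
clock: 3.33
ee_pos: [516.5, 142.2, 131.0]
eef_rot: [0.391, 3.117, 0.0]
force: [-1.2, 0.8, -0.3]
grip_width: 0.4
grip_force: 0.0
```

```bash
python3 - <<'E'
from h import *
plan([516,143.7,130],[-.97,.244]);print(get_obs())
o=get_obs();im=optics.get_image('wrist');cv2.imwrite('pics/w3.png',im[:,:,::-1])
E
```

```text
pos [516.5 142.2 131. ] x [-0.969  0.247 -0.001] z [ 0.001  0.    -1.   ] | d [0.8 1.3 1. ] twist -0.003 alt 3.138 j7 1.09
{'clock': 3.3333, 'joints': array([-0.53132406,  0.35258139,  0.24845707,  1.91466735, -0.10975755,
        0.88669915,  1.09281648]), 'qd': array([-0.00021986, -0.00596709, -0.00062459, -0.00149368, -0.00014337,
       -0.00182966,  0.00110629]), 'tau': array([-1.76898704e-02, -6.97985530e+01,  4.39634129e+00, -3.61399412e+01,
       -1.22275841e-02,  4.43780562e-02,  6.76668424e-03]), 'ee_pos': array([516.47542441, 142.2349767 , 131.01556917]), 'eef_rot': array([3.91418590e-01, 3.11656142e+00, 3.39609032e-04]), 'force': array([-1.20993231,  0.81482926, -0.26341594]), 'moment': array([-0.00939822,  0.00851782,  0.0141497 ]), 'grip_force': 0.0, 'grip_width': 0.3997658600889272}
```

View pics/w3.png

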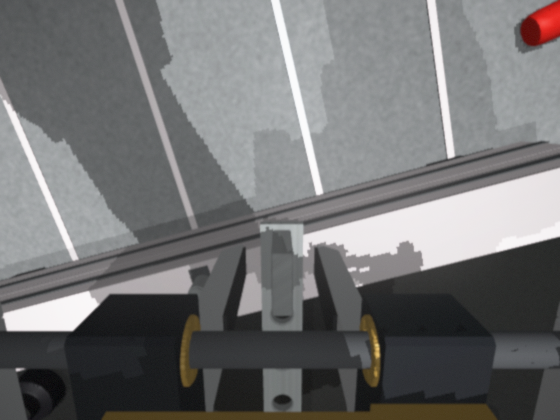

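The fin at about (282,270) is centred between the fingers. I'll nudge sideways 1 mm and grip.

{"api": "drive_tool", "payload": {"targets": [[0, 1, 0, 0], [0, 0, 0, 0], [0, 0, 0, 0], [0, 0, 0, 0], [0, 0, 0, 0], [0, 0, 0, 0], [0, 0, 0, 0], [0, 0, 0, 0]], "gripper": 1.0, "grip_force": 50}}

```text
clock: 4.05
ee_pos: [516.4, 143.2, 130.6]
eef_rot: [0.391, 3.117, 0.0]
force: [0.4, 0.3, 2.9]
grip_width: 0.104
grip_force: 50.0
```

{"api": "drive_tool", "payload": {"targets": [[0, 0, -3, 0], [0, 0, -3, 0], [0, 0, -4, 0], [0, 0, -4, 0], [0, 0, -4, 0], [0, 0, -4, 0], [0, 0, 0, 0], [0, 0, 0, 0]]}}

```text
clock: 4.72
ee_pos: [516.4, 143.2, 152.7]
eef_rot: [0.391, 3.117, 0.0]
force: [0.4, -0.7, -2.8]
grip_width: 0.102
grip_force: 50.0
```

```bash
python3 - <<'E'
from h import *
plan([516,143.7,130],[-.97,.244]);o=get_obs();print(o['force'],o['moment'],o['grip_force'],o['grip_width'])
im=optics.get_image('side');cv2.imwrite('pics/s2.png',cv2.resize(im[120:270,190:390,::-1],None,fx=4,fy=4,interpolation=cv2.INTER_CUBIC))
E
```

```text
pos [516.4 143.2 152.7] x [-0.969  0.247 -0.   ] z [ 0.  0. -1.] | d [ 0.6  0.4 22.7] twist -0.003 alt 3.138 j7 1.08
[ 0.43237227 -0.66267148 -2.83939803] [ 0.0594153   0.18286043 -0.00422776] 49.997724294662476 0.102087946437706
```

View pics/s2.png

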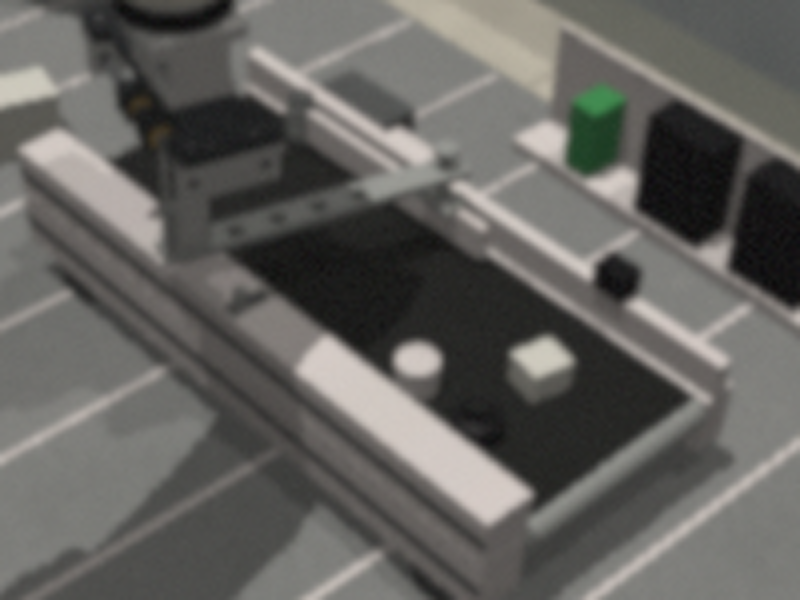

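The side view shows the bar held level and lifted; the wrist reads about 2.8 N, the bar's full weight. Now I'll plan the constrained pull along the gate's arc.

```bash
cat > path.py <<'E'
from h import *
from scipy.optimize import brentq
S=np.array([529.7,93.4]);yaw=.016;px=-7.4;L=204.5
rot=lambda a:np.array([[np.cos(a),-np.sin(a)],[np.sin(a),np.cos(a)]])
pin=lambda th:np.array([185-160*np.sin(th),157-160*np.cos(th)])
W=lambda p:S+rot(yaw)@p
peg=np.array([px,0.])
thf=brentq(lambda t:np.linalg.norm(pin(t)-peg)-137.5,.05,.8)
v=W(pin(thf))-W(peg);af=np.arctan2(v[1],v[0])
o=get_obs();X=Ro.from_rotvec(o['eef_rot']).as_matrix()[:,0]
a0=np.arctan2(-X[1],-X[0]);p=o['ee_pos'][:2].copy();a=a0
u=lambda a:np.array([np.cos(a),np.sin(a)])
print('thf',thf,'a0',a0,'af',af,'peg',W(peg),'eye0 err',p+L*u(a0)-W(pin(0)))
N=24;rows=[];off=(p+L*u(a0)-W(pin(0)))
for s in np.linspace(0,1,N+1)[1:]:
    aa=a0+(af-a0)*s; sl=1.5*min(1,s*8)
    t=W(pin(thf*s))-(L+sl)*u(aa)+off*max(0,1-s*6)
    x=-u(a);y=np.array([x[1],-x[0]])   # tool y with z down
    d=t-p;dx,dy=np.round(d@x,1),np.round(d@y,1);tw=-np.round(aa-a,3)
    p=p+dx*x+dy*y;a=a-tw;rows.append([float(dx),float(dy),0,float(round(tw,3))])
print(rows[:8]);print(rows[8:16]);print(rows[16:]);print('final TCP',p)
R=Ro.from_rotvec(o['eef_rot']).as_matrix();print('tool y',R[:,1],'expect',[X[1],-X[0]])
E
python3 path.py
```

```text
thf 0.3513533074608734 a0 -0.24977236519008433 af 0.06529087293921641 peg [522.30094718  93.28160505] eye0 err [-0.24337351 -0.76387586]
[[2.7, -3.1, 0, -0.013], [2.8, -3.0, 0, -0.013], [2.7, -3.0, 0, -0.013], [2.3, -2.9, 0, -0.014], [2.3, -3.1, 0, -0.013], [2.3, -2.9, 0, -0.013], [2.3, -3.0, 0, -0.013], [2.4, -2.8, 0, -0.013]]
[[2.3, -2.8, 0, -0.013], [2.3, -2.7, 0, -0.013], [2.3, -2.7, 0, -0.013], [2.3, -2.6, 0, -0.014], [2.4, -2.5, 0, -0.013], [2.3, -2.5, 0, -0.013], [2.3, -2.4, 0, -0.013], [2.3, -2.3, 0, -0.013]]
[[2.3, -2.3, 0, -0.013], [2.2, -2.2, 0, -0.013], [2.3, -2.1, 0, -0.013], [2.2, -2.1, 0, -0.014], [2.3, -2.0, 0, -0.013], [2.2, -2.0, 0, -0.013], [2.1, -1.9, 0, -0.013], [2.2, -1.8, 0, -0.013]]
final TCP [453.94048166  88.83546874]
tool y [ 2.47183395e-01  9.68968714e-01 -7.11830724e-06] expect [np.float64(0.24718339434690156), np.float64(0.9689687131658153)]
```

{"api": "drive_tool", "payload": {"targets": [[2.7, -3.1, 0, -0.013], [2.8, -3.0, 0, -0.013], [2.7, -3.0, 0, -0.013], [2.3, -2.9, 0, -0.014], [2.3, -3.1, 0, -0.013], [2.3, -2.9, 0, -0.013], [2.3, -3.0, 0, -0.013], [2.4, -2.8, 0, -0.013]]}}

```text
clock: 5.43
ee_pos: [492.0, 123.6, 152.5]
eef_rot: [0.225, 3.133, -0.0]
force: [3.6, -0.2, -2.9]
grip_width: 0.102
grip_force: 50.0
```

{"api": "drive_tool", "payload": {"targets": [[2.3, -2.8, 0, -0.013], [2.3, -2.7, 0, -0.013], [2.3, -2.7, 0, -0.013], [2.3, -2.6, 0, -0.014], [2.4, -2.5, 0, -0.013], [2.3, -2.5, 0, -0.013], [2.3, -2.4, 0, -0.013], [2.3, -2.3, 0, -0.013]]}}

```text
clock: 6.1
ee_pos: [471.6, 105.1, 152.5]
eef_rot: [0.06, 3.141, -0.0]
force: [4.8, 0.1, -1.8]
grip_width: 0.103
grip_force: 50.0
```

{"api": "drive_tool", "payload": {"targets": [[2.3, -2.3, 0, -0.013], [2.2, -2.2, 0, -0.013], [2.3, -2.1, 0, -0.013], [2.2, -2.1, 0, -0.014], [2.3, -2.0, 0, -0.013], [2.2, -2.0, 0, -0.013], [2.1, -1.9, 0, -0.013], [2.2, -1.8, 0, -0.013], [0, 0, 0, 0], [0, 0, 0, 0]]}}

```text
clock: 6.93
ee_pos: [454.0, 88.8, 152.6]
eef_rot: [-0.103, 3.14, 0.0]
force: [4.8, 0.9, -3.3]
grip_width: 0.104
grip_force: 50.0
```

```bash
python3 - <<'E'
from h import *
plan([453.9,88.8,152.7],[-.998,-.066]);o=get_obs();print(o['clock'],o['force'],o['moment'],o['grip_force'],o['grip_width'])
t=optics.get_image('top');w=optics.get_image('wrist')
cv2.imwrite('pics/t4.png',t[:,:,::-1]);cv2.imwrite('pics/w4.png',w[:,:,::-1])
A=cv2.resize(t[140:220,200:290,::-1],(400,356),interpolation=cv2.INTER_CUBIC)
B=cv2.resize(w[200:420,170:390,::-1],(356,356),interpolation=cv2.INTER_CUBIC)
cv2.imwrite('pics/c4.png',np.hstack([A,B]))
E
```

```text
pos [454.   88.8 152.6] x [-0.998 -0.065 -0.   ] z [ 0.  0. -1.] | d [ 0.1  0.  -0.1] twist -0.001 alt 3.141 j7 1.43
6.9333 [ 4.75587605  0.87910875 -3.27603142] [ 0.02541105 -1.2286317  -0.06343566] 50.001288056373596 0.10365151115205251
```

View pics/c4.png

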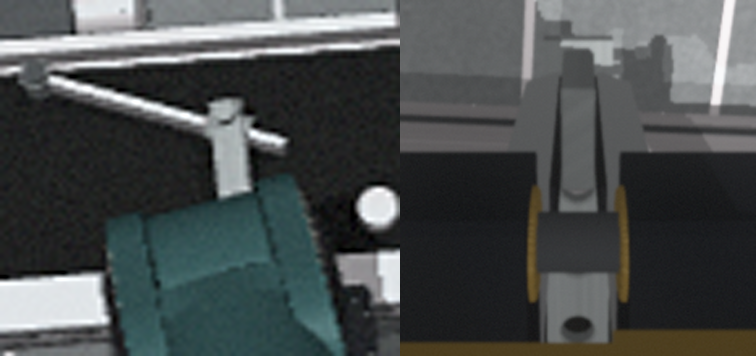

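The gate is drawn open (left: gate swung, bar straight to the gripper; right: fin held). I'll lower gently to feel for the peg.

{"api": "drive_tool", "payload": {"targets": [[0, 0, 2, 0], [0, 0, 1, 0], [0, 0, 1, 0], [0, 0, 0, 0], [0, 0, 0, 0]]}}

```text
clock: 7.45
ee_pos: [454.3, 88.9, 148.6]
eef_rot: [-0.103, 3.139, 0.0]
force: [5.0, 0.9, -2.1]
grip_width: 0.105
grip_force: 50.0
```

{"api": "drive_tool", "payload": {"targets": [[0, 0, 0.5, 0], [0, 0, 0.5, 0], [0, 0, 0.5, 0], [0, 0, 0.5, 0], [0, 0, 0.5, 0], [0, 0, 0, 0], [0, 0, 0, 0]]}}

```text
clock: 8.03
ee_pos: [454.3, 88.9, 146.1]
eef_rot: [-0.103, 3.139, 0.0]
force: [4.9, -1.0, -1.1]
grip_width: 0.101
grip_force: 50.0
```

{"api": "drive_tool", "payload": {"targets": [[0, 0, 0.5, 0], [0, 0, 0, 0], [0, 0, 0.5, 0], [0, 0, 0, 0]]}}

```text
clock: 8.37
ee_pos: [454.3, 89.0, 145.1]
eef_rot: [-0.103, 3.139, 0.0]
force: [5.6, -0.5, -0.9]
grip_width: 0.104
grip_force: 50.0
```

{"api": "drive_tool", "payload": {"targets": [[0, 0, 0.5, 0], [0, 0, 0, 0], [0, 0, 0.5, 0], [0, 0, 0, 0], [0, 0, 0, 0]]}}

```text
clock: 8.78
ee_pos: [454.3, 89.0, 144.1]
eef_rot: [-0.103, 3.139, 0.0]
force: [5.6, -0.3, -1.7]
grip_width: 0.102
grip_force: 50.0
```

{"api": "drive_tool", "payload": {"targets": [[0, 0, 0.5, 0], [0, 0, 0, 0], [0, 0, 0.5, 0], [0, 0, 0, 0], [0, 0, 0, 0]]}}

```text
clock: 9.2
ee_pos: [454.3, 89.0, 143.1]
eef_rot: [-0.103, 3.139, 0.0]
force: [5.8, 0.9, -0.6]
grip_width: 0.105
grip_force: 50.0
```

```bash
python3 - <<'E'
from h import *
F=[];M=[]
for i in range(4):
    o=get_obs();F.append(o['force']);M.append(o['moment']);im=optics.get_image('side')
plan([453.9,88.8,152.7],[-.998,-.066]);print(np.mean(F,0),np.mean(M,0))
cv2.imwrite('pics/s5.png',cv2.resize(im[140:240,210:350,::-1],None,fx=5,fy=5,interpolation=cv2.INTER_CUBIC))
E
```

```text
pos [454.3  89.  143.2] x [-0.998 -0.065 -0.001] z [ 0.001  0.    -1.   ] | d [ 0.4 -0.1 -9.5] twist -0.001 alt 3.141 j7 1.43
[ 4.99045493  0.31306807 -1.2554779 ] [ 0.04147712 -1.40327329 -0.04267595]
```

View pics/s5.png

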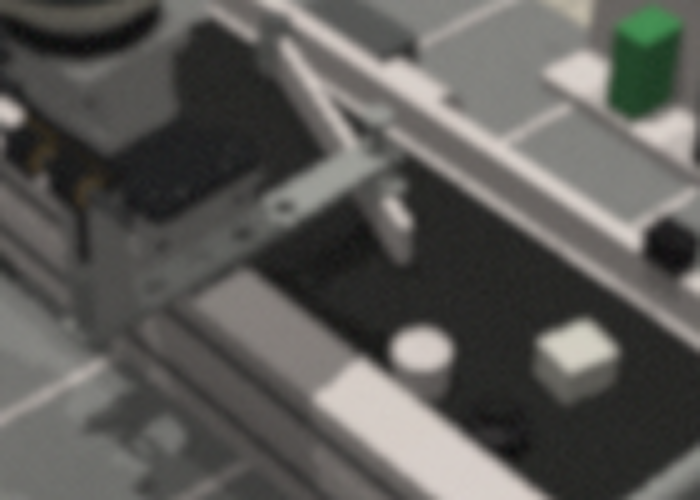

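```bash
python3 - <<'E'
from h import *
S=np.array([529.7,93.4]);y=.016;r=np.array([[np.cos(y),-np.sin(y)],[np.sin(y),np.cos(y)]])
for th in (.30,.351,.38):
    p=S+r@[185-160*np.sin(th),157-160*np.cos(th)]
    for z in (120,130,140,150,160,164): print(th,z,((proj('side',[*p,z])-[210,140])*5+2).round(0),end=' ')
    print()
b=np.array([.998,.065])
for d in (33+4,69,101,133,205): print(d,[((proj('side',[*(np.array([454.3,89])+d*b),z])-[210,140])*5+2).round(0) for z in (126+12,126+20)])
E
```

```text
0.3 120 [386. 174.] 0.3 130 [387. 161.] 0.3 140 [388. 147.] 0.3 150 [388. 133.] 0.3 160 [389. 119.] 0.3 164 [389. 114.] 
0.351 120 [374. 177.] 0.351 130 [374. 164.] 0.351 140 [375. 150.] 0.351 150 [376. 137.] 0.351 160 [376. 123.] 0.351 164 [376. 117.] 
0.38 120 [366. 179.] 0.38 130 [367. 166.] 0.38 140 [367. 152.] 0.38 150 [368. 138.] 0.38 160 [369. 124.] 0.38 164 [369. 119.] 
37 [array([155., 287.]), array([154., 276.])]
69 [array([199., 260.]), array([199., 249.])]
101 [array([242., 234.]), array([242., 223.])]
133 [array([284., 208.]), array([284., 197.])]
205 [array([374., 153.]), array([374., 142.])]
```

The holes at (285,207) and (245,235) match a level bar about 12 mm above the fence, below the 16 mm peg tip. That puts the hole over the peg already, so I'll keep lowering and watch the force.

{"api": "drive_tool", "payload": {"targets": [[0, 0, 0.5, 0], [0, 0, 0.5, 0], [0, 0, 0.5, 0], [0, 0, 0.5, 0], [0, 0, 0.5, 0], [0, 0, 0.5, 0], [0, 0, 0, 0]]}}

```text
clock: 9.98
ee_pos: [454.3, 88.9, 140.1]
eef_rot: [-0.103, 3.139, 0.0]
force: [5.0, -0.4, -1.4]
grip_width: 0.103
grip_force: 50.0
```

{"api": "drive_tool", "payload": {"targets": [[0, 0, 0.5, 0], [0, 0, 0.5, 0], [0, 0, 0.5, 0], [0, 0, 0.5, 0], [0, 0, 0.5, 0], [0, 0, 0.5, 0], [0, 0, 0, 0]]}}

```text
clock: 10.57
ee_pos: [454.3, 89.0, 137.1]
eef_rot: [-0.103, 3.139, 0.0]
force: [5.1, -1.1, -1.3]
grip_width: 0.101
grip_force: 50.0
```

{"api": "drive_tool", "payload": {"targets": [[0, 0, 0.5, 0], [0, 0, 0.5, 0], [0, 0, 0.5, 0], [0, 0, 0.5, 0], [0, 0, 0, 0], [0, 0, 0, 0]]}}

```text
clock: 11.07
ee_pos: [454.3, 89.0, 135.1]
eef_rot: [-0.103, 3.139, 0.0]
force: [5.5, 0.3, -1.0]
grip_width: 0.103
grip_force: 50.0
```

{"api": "drive_tool", "payload": {"targets": [[0, 0, 0.5, 0], [0, 0, 0.5, 0], [0, 0, 0.5, 0], [0, 0, 0.5, 0], [0, 0, 0.5, 0], [0, 0, 0.5, 0], [0, 0, 0, 0], [0, 0, 0, 0]]}}

```text
clock: 11.73
ee_pos: [454.3, 88.9, 132.1]
eef_rot: [-0.103, 3.139, 0.0]
force: [5.8, 0.8, -1.1]
grip_width: 0.102
grip_force: 50.0
```

{"api": "drive_tool", "payload": {"targets": [[0, 0, 0.5, 0], [0, 0, 0, 0], [0, 0, 0.5, 0], [0, 0, 0, 0], [0, 0, 0, 0]]}}

```text
clock: 12.15
ee_pos: [454.4, 89.0, 131.1]
eef_rot: [-0.103, 3.139, 0.0]
force: [5.0, -0.4, -1.6]
grip_width: 0.106
grip_force: 50.0
```

{"api": "drive_tool", "payload": {"targets": [[0, 0, 0.5, 0], [0, 0, 0, 0], [0, 0, 0.3, 0], [0, 0, 0, 0], [0, 0, 0, 0]]}}

```text
clock: 12.57
ee_pos: [454.4, 89.0, 130.4]
eef_rot: [-0.102, 3.139, 0.0]
force: [6.0, 0.2, -0.9]
grip_width: 0.104
grip_force: 50.0
```

{"api": "drive_tool", "payload": {"targets": [[-0.5, 0, 0, 0], [-0.5, 0, 0, 0], [0, 0, 0, 0], [-0.5, 0, 0, 0], [0, 0, 0, 0], [0, 0, 0, 0]]}}

```text
clock: 13.07
ee_pos: [455.4, 89.0, 130.3]
eef_rot: [0.102, -3.14, -0.0]
force: [0.1, 0.4, 6.9]
grip_width: 0.105
grip_force: 50.0
```

The peg now carries the pull (Fx is about 0) and the bar rests on the fence. I'll release and retreat upward.

{"api": "drive_tool", "payload": {"targets": [[0, 0, 0, 0], [0, 0, 0, 0], [0, 0, 0, 0], [0, 0, 0, 0], [0, 0, 0, 0], [0, 0, 0, 0]], "gripper": 0.65, "grip_force": 5}}

```text
clock: 13.57
ee_pos: [455.4, 88.9, 130.1]
eef_rot: [0.102, -3.14, 0.0]
force: [0.9, -0.8, -0.3]
grip_width: 0.35
grip_force: 0.0
```

{"api": "drive_tool", "payload": {"targets": [[0, 0, -5, 0], [0, 0, -10, 0], [0, 0, -20, 0], [0, 0, -30, 0], [0, 0, -30, 0], [0, 0, -30, 0], [0, 0, -30, 0], [10, 0, -15, 0], [10, 0, 0, 0], [0, 0, 0, 0]]}}

```text
clock: 14.4
ee_pos: [434.5, 87.6, 301.3]
eef_rot: [-0.103, 3.138, 0.001]
force: [-0.2, 0.2, 0.1]
grip_width: 0.348
grip_force: 0.0
```

{"api": "drive_tool", "payload": {"targets": [[20, 0, 0, 0], [20, 0, 0, 0], [0, 0, 0, 0], [0, 0, 0, 0]]}}

```text
clock: 14.73
ee_pos: [395.1, 84.9, 299.9]
eef_rot: [0.103, -3.14, -0.0]
force: [0.4, 0.8, -0.2]
grip_width: 0.348
grip_force: 0.0
```

```bash
python3 - <<'E'
from h import *
o=get_obs();print(o['clock'],o['ee_pos'])
t=optics.get_image('wrist');s=optics.get_image('side')
A=cv2.resize(t[180:400,170:390,::-1],(400,400),interpolation=cv2.INTER_CUBIC)
B=cv2.resize(s[140:240,220:320,::-1],(400,400),interpolation=cv2.INTER_CUBIC)
cv2.imwrite('pics/c6.png',np.hstack([A,B]))
E
```

```text
14.7333 [395.14674207  84.93743085 299.88440412]
```

View pics/c6.png

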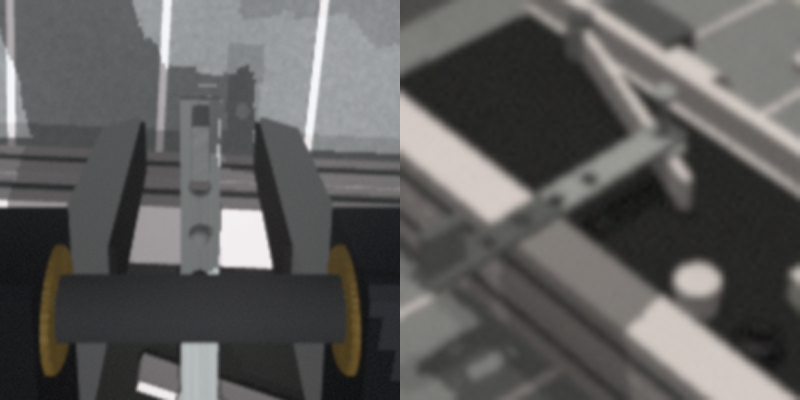

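The wrist view shows the peg filling the second hole at crop (200,233). The side view shows the bar flat, its eye down on the lug, and the gate held open with the gripper clear.

```bash
python3 -c "
from bench import arm
print(arm.sign_off())"
```

```text
the job is handed in; nothing more can be done
None
```

The stay's second hole from the fin sits over the peg, the bar lies flat on the fence holding the gate open, and the gripper has let go. I handed the job in at about 15 s; the sign-off gave no verdict, so this rests on the final camera views.

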